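Return a sunglasses case through the swing flap

ROBOT

A 6-joint arm with a two-finger parallel gripper is mounted at the origin on the work surface. World frame = base frame: x ahead of the robot, y to its left, z up, the work surface at z = 0. Lengths are in m, angles in rad, forces in N, time in s.
With the tool pointing down it reaches from about 0.35 to 0.725 m from the base axis. Payload 4.3 kg.
Tool frame: the origin (TCP) lies at the centre of the arm's flange, where the gripper is bolted on; the fingertips stand 173 mm ahead of it and the grasp point (between the pads) lies 155 mm ahead of it; z points along the fingers, x is the direction in which the jaws open and shut, and the axes are right-handed (so a half turn about z gives the same grasp; the last joint's range is limited). The gripper opens to 85 mm and grips with 20 to 120 N. Pads are 22 mm wide; open, the fingers measure 114 mm over their backs; the gripper's body (76 mm by 85 mm) begins 54 mm behind the grasp point. The pads swing forward as they close: fully open they stand 13 mm farther back than shut.
Start: joints at [-1.386, 0.377, 0.081, 1.274, 0, 1.46], TCP at [0.167, -0.55, 0.405] pointing down, gripper open.
Joint ranges: [-2.72, 2.72], [-0.84, 1.66], [-1.02, 1.22], [-1.77, 2.12], [-1.37, 1.28], [-3.14, 3.14]. Speed limits (rad/s): [2.57, 2.57, 3.14, 3.14, 3.14, 3.14].

INTERFACE

Orientations are given as a 3x3 rotation matrix whose columns are the frame's x, y, z axes.
In Python, from cell import arm gives the robot as it stands. The module is installed in compiled form; this text tells all that it offers.
- The arm moves only by the tool apply_moves, never from a script. Its argument "increments" is a list that holds one entry, the list of rows, each a list of 7 numbers: the shift along the tool's x, y, z in m, then the turn, a rotation vector about the tool's x, y, z in degrees, then the finger opening in m, from 0 to 0.0854. In form: [[[tx, ty, tz, rx, ry, rz, gripper], ...]]. A call has 1 to 10 rows; each row is the pose to reach, as a shift and turn from the pose commanded when the call began, along the tool's axes at that moment; what a row does not reach only later rows make up. A row lasts 1/8 s, in which the tool goes at most 62.5 mm and 10.7 degrees, less where a joint would pass 70% of its speed; a pose out of reach is approached as far as the arm can. A call with a gripper value outside its range is refused whole. The fingers move at their own pace and stop on an object; "force" is the grip in N (left out, the last holds). Time passes only in rows, so rows that repeat a pose let the fingers close. It gives the time, the measured TCP pose, the force and the opening at its end, in the units of the state.
- arm.sense(): the state, without advancing time (a new reading comes with each control period).
- arm.read_camera(name): name is "scene" or "top"; returns a dict with "frame" (384x512x3 uint8, red, green, blue), "range_z" (384x512 float32, m along the optical axis (not along the pixel's ray), 0 where there is no reading), "fovy" (degrees; the focal length in pixels is half the picture's height over the tangent of half this angle, whatever the lens; pixels are square), "cx", "cy" (the principal point, pixels), "dist_coeffs" ([k1, k2, p1, p2, k3] as OpenCV has them; the pictures are not rectified), "position" and "orientation" of the camera in the world. Camera axes: x right, y up, looking along -z (the intrinsics and any distortion apply to the point x, -y, -z); pixel columns grow to the right and rows downward; lengths in m; the calibration is good to about 2 mm. A picture is of the moment at which its call begins.
- arm.sign_off(): hands the job in, once; it reports no verdict.
The state is a dict: "clock": time; "joint_pos": joint angles; "joint_vel": joint speeds; "effort": joint torques, N m; "position": TCP position; "eef_rot": TCP orientation; "force": force on the tool from outside, world axes, zero at the start; "torque": the same for the moment, N m; "width": finger opening in m.
Only numpy, scipy, OpenCV 4.12 (cv2) and the standard library are available. Lean on these libraries where they do the work, as an engineer would, in place of code of your own. Each camera call takes 0.05 s, during which the arm holds its last target. There are 200 camera calls.

TASK

Return the sunglasses case waiting on the ledge of the wooden return box: push the sprung metal flap inward with one finger and, while that finger keeps it open, push the case through with the other finger until it drops into the box, then come away so that the flap swings shut. Do not pick the case up and do not use the case to shove the flap open. Leave the other things on the console where they are.

Things in the scene. Friction and masses are not known exactly. Their poses are not given: they have to be found in the camera images.
- box: Fixed wooden return box, rattan sides. Origin on the console straight below the lip, z up, x = the way in (ledge to flap), y across. Outside 200 wide, x from -104 to 156. Flat rimless ledge x -104 to 0, 130 high. Opening x 0 to 130, 188 wide, filled by the flap between cheeks as high as its slope; strip behind it (x 132 to 156) 190 high. Hollow inside, also under the ledge; floor 6 high.
- lip (a point): Middle of the lip, the ledge's edge at the opening, on the ledge's upper face: x = 0, y = 0, 130 above the box's origin; axes as the box.
- flap: The flap: aluminium plate 143 long, 186 wide, 4 thick, nothing above it. Origin on its hinge line, which is level, along the box's y, 130 beyond and 60 above the lip; axes as the box's when shut. Shut, it slopes down from there at 0.43 rad to the lip. It turns about -y: the tilt of its z axis is the opening angle, 0 shut, stop at 1.05 rad.
- flap_edge (a point): Middle of the flap's free lower edge, upper face: at the lip when shut, swinging down and in as it opens. A spring shuts the flap: about 0.35 N m when shut, 0.6 near the stop (4 to 10 N at a fingertip). A fingertip just above ledge height moving in the box's +x pushes the slope down before it; the plate then lies below and beyond it.
- case: Hard plastic sunglasses case to return, grey, loose, 60 to 110 g: 46 (x) by 140 (y) by 34 high, rounded edges. Origin in the middle of its underside, z up. It lies on the ledge, its long side across the box within 0.15 rad, its x about along the way in, its middle 38 to 55 before the lip and at most 12 off the box's middle line.
- bowl: Bystander: blush ceramic bowl, 120 across the rim, 55 high; origin under its middle, on the console.
- keys: Bystander: steel keyring with three keys lying flat, 6 high, all within 72 of its origin (underside of the ring's middle).
- stack_low: Bystander: lower of two stacked black sunglasses cases lying on the console, 46 by 140 by 34; origin in the middle of its underside.
- stack_top: Bystander: the upper of the two stacked cases, same size, resting on the lower one; origin in the middle of its underside.
Mind the look-alikes: they are no part of the job. Leave any green or orange look-alike of the case alone.

How it is judged:
By the outcome, as a careful person would: the job done as asked, in the order asked, and still so for the second after the job is handed in, with the robot touching nothing.
It also fails if it takes over 35 s, if anything falls off the work surface, if the arm or the gripper's body presses on something with over 40 N, if the wrist force passes 120 N, or if a joint passes its speed limit or range.

## Working session

There is one attempt and no reset: what is moved stays moved. The work goes in short steps, Python scripts to look and compute and a tool call to move; the robot and the scene stay as the last step left them, time stands still between calls to the robot, and variables do not carry over. Pictures are saved under pics/ and viewed, about 8 in all and at most 12, crops included, and the job is handed in when it is done.

Besides the shell and the picture viewer there is one more tool, called after ">>>" as name(argument=value, ...) on one line, values as JSON. apply_moves: Moves the arm, as the interface text tells. Its arguments: {"type":"object","properties":{"increments":{"type":"array"},"force":{"type":"number"}},"required":["increments"]}

```bash
mkdir -p pics; cat > h.py <<'E'
import numpy as np, cv2
from cell import arm
def cam(n):
    c=arm.read_camera(n); f=c["frame"].shape[0]/2/np.tan(np.radians(c["fovy"])/2)
    c["K"]=np.array([[f,0,c["cx"]],[0,f,c["cy"]],[0,0,1.]]); return c
def rays(c,uv):
    p=cv2.undistortPoints(np.array(uv,float).reshape(-1,1,2),c["K"],np.array(c["dist_coeffs"],float)).reshape(-1,2)
    return np.c_[p[:,0],-p[:,1],-np.ones(len(p))]
def at_range(c,uv):
    uv=np.array(uv).reshape(-1,2); z=c["range_z"][uv[:,1].astype(int),uv[:,0].astype(int)]
    return (rays(c,uv)*z[:,None])@np.array(c["orientation"]).T+c["position"]
def on_plane(c,uv,z):
    d=rays(c,uv)@np.array(c["orientation"]).T; o=np.array(c["position"])
    return o+d*((z-o[2])/d[:,2])[:,None]
def cloud(c):
    h,w=c["range_z"].shape; v,u=np.mgrid[:h,:w]
    return at_range(c,np.c_[u.ravel(),v.ravel()]).reshape(h,w,3)
def save(c,n): cv2.imwrite("pics/"+n,c["frame"][:,:,::-1])
E
python3 - <<'E'
from h import *
np.set_printoptions(precision=4,suppress=True)
for n in("top","scene"):
    c=cam(n); save(c,n+"0.png"); print(n,c["position"],c["orientation"],c["fovy"],c["dist_coeffs"])
print(arm.sense())
E
```

```text
top [ 0.3578 -0.0601  1.1323] [[-0.0529  0.9775 -0.2042]
 [-0.9986 -0.0514  0.0126]
 [ 0.0018  0.2046  0.9788]] 44.698284618989916 [-0.187  0.     0.     0.     0.   ]
scene [ 1.1869 -0.2363  0.6359] [[ 0.292  -0.5735  0.7654]
 [ 0.9563  0.1893 -0.2229]
 [-0.0171  0.797   0.6037]] 52.48993943032207 [-0.0156  0.      0.      0.      0.    ]
{'clock': 0.1, 'joint_pos': array([-1.3863,  0.378 ,  0.0798,  1.2744,  0.    ,  1.4605]), 'joint_vel': array([-0.001 , -0.0019,  0.0037,  0.0002,  0.0001,  0.0005]), 'effort': array([  0.0009, -46.4692,  27.0583,   0.0121,  -0.0001,  -0.    ]), 'position': array([ 0.167 , -0.5499,  0.4038]), 'eef_rot': array([[ 0.2905, -0.9569, -0.0003],
       [-0.9569, -0.2905,  0.0018],
       [-0.0019, -0.0002, -1.    ]]), 'force': array([-0.9587,  0.3806, -0.459 ]), 'torque': array([-0.052 ,  0.0345,  0.0023]), 'width': 0.08562546329776119}
```

View pics/top0.png

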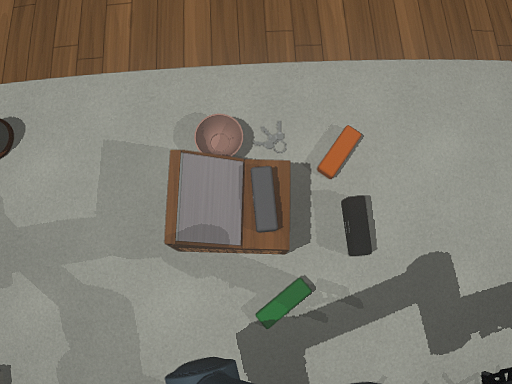

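View pics/scene0.png

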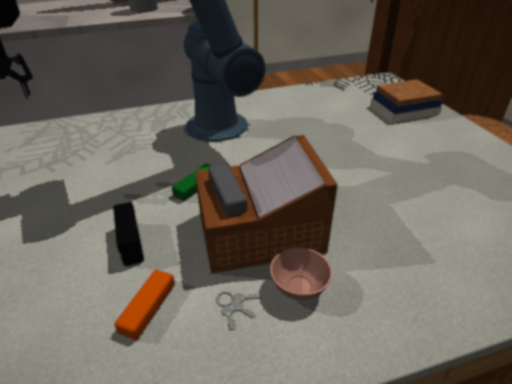

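Top view: the grey case is on the ledge at (265,198), the flap at (212,198) and the lip at about x≈243. The way in runs image-left (world ≈ +y). Possible look-alikes are green (285,302), orange (340,152) and the black stack (356,225). Only the grey one lies on the ledge.

```bash
cat > m.py <<'E'
from h import *
np.set_printoptions(precision=4,suppress=True)
def rect(p): 
    r=cv2.minAreaRect((p[:,:2]*1000).astype(np.float32)); return np.array(r[0])/1000,r[1],r[2],cv2.boxPoints(r)/1000
if __name__=="__main__":
    c=cam("top"); P=cloud(c); sub=np.zeros(P.shape[:2],bool); sub[140:262,155:305]=1
    z=P[...,2]; hsv=cv2.cvtColor(c["frame"],cv2.COLOR_RGB2HSV); grey=hsv[...,1]<60
    led=sub&(abs(z-.130)<.006)&~grey; cs=sub&(abs(z-.164)<.006)&grey; cs[:,:248]=0
    fl=sub&grey&(z>.128)&(z<.195); fl[:,246:]=0
    fl=cv2.erode(fl.astype(np.uint8),np.ones((3,3)))>0
    for n,m in(("ledge",led),("case",cs),("flap",fl)):
        print(n,m.sum(),P[m].mean(0),*rect(P[m]),sep="\n ")
    # flap plane
    q=P[fl]; A=np.c_[q[:,:2],np.ones(len(q))]; a=np.linalg.lstsq(A,q[:,2],rcond=None)[0]; g=np.hypot(a[0],a[1])
    print("slope",np.arctan(g),"dir",a[:2]/g,"yaw",np.arctan2(a[1],a[0]))
    print("case z",np.median(z[cs]),"ledge z",np.median(z[led]))
    # lip corners, box outside: strip-level
    st=sub&(abs(z-.190)<.005)&~grey; print("strip",st.sum(),*rect(P[st]),sep="\n ")
    uv=[(242,160),(242,205),(242,245)]; print("lip?",on_plane(c,uv,.130),at_range(c,uv))
    im=cv2.resize(c["frame"][140:262,155:305],None,fx=5,fy=5,interpolation=cv2.INTER_NEAREST); cv2.imwrite("pics/crop.png",im[:,:,::-1])
E
python3 m.py
```

```text
ledge
 2750
 [ 0.5326 -0.1031  0.1292]
 [ 0.5483 -0.0271]
 (254.193603515625, 200.30197143554688)
 85.54460906982422
 [[ 0.4386 -0.146 ]
 [ 0.6383 -0.1616]
 [ 0.6581  0.0918]
 [ 0.4584  0.1074]]
case
 1331
 [ 0.5476 -0.0967  0.1628]
 [ 0.5489 -0.0966]
 (137.66873168945312, 45.2553825378418)
 2.4773244857788086
 [[ 0.4792 -0.0769]
 [ 0.4811 -0.1221]
 [ 0.6187 -0.1162]
 [ 0.6167 -0.071 ]]
flap
 5004
 [0.5501 0.0188 0.161 ]
 [0.5521 0.0169]
 (126.77570343017578, 182.71841430664062)
 85.39800262451172
 [[ 0.456  -0.039 ]
 [ 0.6381 -0.0537]
 [ 0.6483  0.0727]
 [ 0.4661  0.0874]]
slope 0.4282591148102758 dir [0.0818 0.9966] yaw 1.488903774746542
case z 0.16289463465623766 ledge z 0.1291702050044764
strip
 1046
 [0.5569 0.0864]
 (38.236454010009766, 198.7560272216797)
 84.90052795410156
 [[0.4563 0.0762]
 [0.6542 0.0586]
 [0.6576 0.0966]
 [0.4597 0.1143]]
lip? [[ 0.6425 -0.0543  0.13  ]
 [ 0.5408 -0.0493  0.13  ]
 [ 0.4536 -0.0451  0.13  ]] [[ 0.6426 -0.0543  0.1298]
 [ 0.5638 -0.048   0.0041]
 [ 0.4538 -0.045   0.1276]]
```

View pics/crop.png

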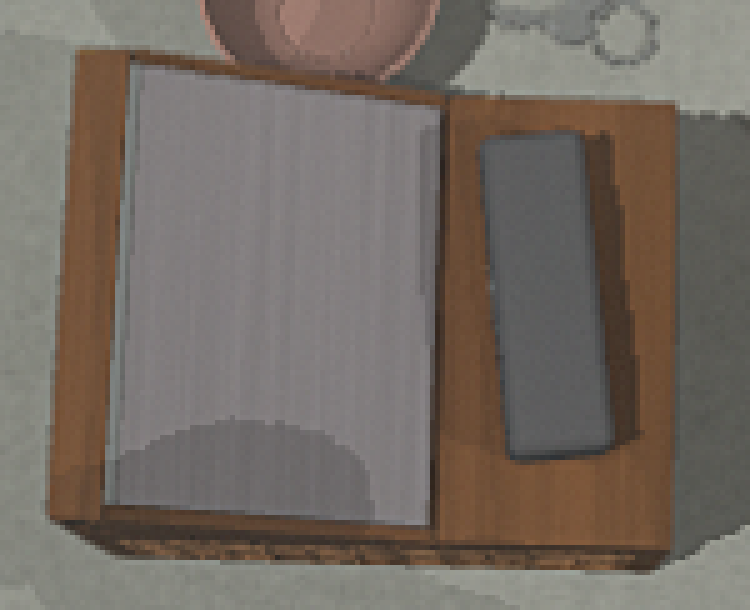

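The grey case is confirmed on the ledge. It sits at x≈-43, y≈-6 in the box frame, yawed about 0.12 rad, and both heights agree with the description. Lip ≈ (0.546, -0.053), way in ≈ 85.4°. Moving above the straddle pose: front finger between case and flap, rear finger behind the case.

>>> apply_moves(increments=[[[-0.031,-0.049,0,0,0,2,0.085],[-0.063,-0.099,0,0,0,4,0.085],[-0.094,-0.148,0,0,0,6,0.085],[-0.126,-0.198,0,0,0,9,0.085],[-0.157,-0.247,0,0,0,11,0.085],[-0.189,-0.296,0,0,0,13,0.085],[-0.22,-0.346,0,0,0,15,0.085],[-0.252,-0.395,0,0,0,17,0.085],[-0.283,-0.444,0,0,0,19,0.085],[-0.315,-0.494,0,0,0,21.5,0.085]]])

```text
clock: 1.4
position: [0.5492, -0.1036, 0.4045]
eef_rot: [[-0.082, -0.997, -0.0], [-0.997, 0.082, -0.0], [0.0, 0.0, -1.0]]
force: [0.9, -0.1, 1.0]
width: 0.0849
```

>>> apply_moves(increments=[[[0,0,0,0,0,0,0.085],[0,0,0,0,0,0,0.085]]])

```text
clock: 1.65
position: [0.548, -0.1053, 0.4043]
eef_rot: [[-0.08, -0.997, -0.001], [-0.997, 0.08, -0.0], [0.0, 0.001, -1.0]]
force: [0.5, 0.5, -0.3]
width: 0.085
```

```bash
cat > s.py <<'E'
from m import *
import sys
L=np.array([.5462,-.0530]); a=1.491; d=np.array([np.cos(a),np.sin(a)]); l=np.array([-d[1],d[0]])
s=arm.sense(); q=s["position"][:2]-L; R=s["eef_rot"]
print("t",s["clock"],"box xy",q@d*1000,q@l*1000,"z",s["position"][2],"toolx deg",np.degrees(np.arctan2(R[1,0],R[0,0])),"want",np.degrees(a)-180,"tilt",R[:,2],"F",s["force"],"w",s["width"])
if len(sys.argv)>1:
    c=cam("scene"); P=cloud(c)
    im=c["frame"]; 
    cv2.imwrite("pics/"+sys.argv[1],cv2.resize(im[60:300,110:370],None,fx=3,fy=3)[:600,:,::-1] if 0 else cv2.resize(im[80:280,130:390],None,fx=3,fy=3,interpolation=cv2.INTER_CUBIC)[:,:,::-1])
    # lowest points of gripper near tool axis
    b=np.c_[(P[...,:2].reshape(-1,2)-L)@d,(P[...,:2].reshape(-1,2)-L)@l,P[...,2].ravel()]*1000
    np.save("b.npy",b.reshape(P.shape))
E
python3 s.py a.png
```

```text
t 1.65 box xy -51.98969546574312 -5.919371994684459 z 0.40425710454318303 toolx deg -94.5707015520075 want -94.57199274599425 tilt [-0.0013 -0.0003 -1.    ] F [ 0.4534  0.4808 -0.3338] w 0.08496232329039541
```

View pics/a.png

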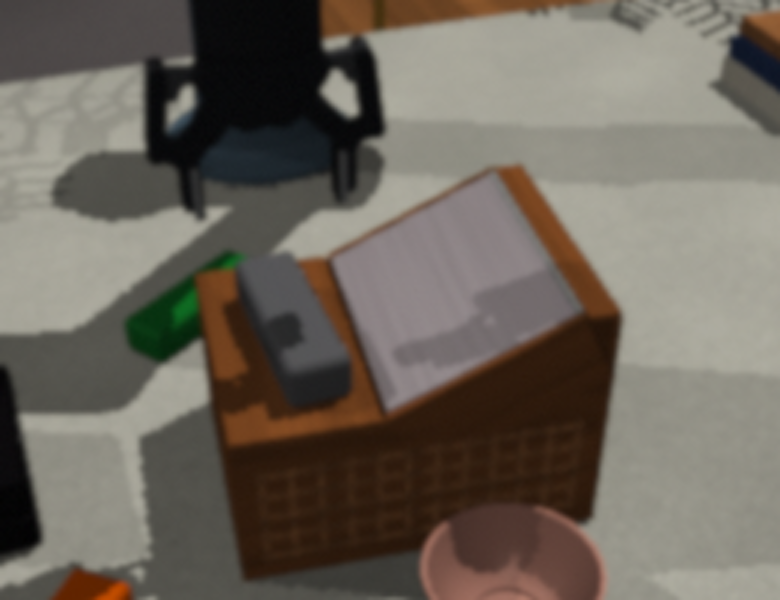

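The gripper hangs over the box with its fingertips at crop (200,215) and (345,200). Next is tip height from the depth image.

```bash
python3 - <<'E'
import numpy as np
b=np.load("b.npy").reshape(-1,3)
m=(abs(b[:,0]+52)<85)&(abs(b[:,1]+6)<45)&(b[:,2]>180)
q=b[m]
for z in range(200,340,8):
    k=q[(q[:,2]>=z)&(q[:,2]<z+8)]
    if len(k):
        f=k[k[:,0]>-52];r=k[k[:,0]<=-52]
        print(z,len(k),*[np.round([x[:,0].min(),x[:,0].max(),x[:,1].min(),x[:,1].max()]) if len(x) else 0 for x in(r,f)])
print(np.sort(q[:,2])[:10])
E
```

```text
240 7 [-102. -100.  -14.   -7.] [-10.  -4. -16.   2.]
248 45 [-107.  -96.  -18.  -12.] [-10.   3. -18.   1.]
256 61 [-109.  -95.  -18.  -10.] [-10.   3. -18.  -0.]
264 62 [-109.  -95.  -18.   -4.] [-10.   4. -18.  -1.]
272 58 [-109.  -96.  -18.  -11.] [-10.   4. -18.  -1.]
280 59 [-115.  -95.  -18.  -11.] [-10.   9. -19.  -1.]
288 140 [-125.  -90.  -21.    3.] [-15.  20. -21.   7.]
296 196 [-126.  -64.  -23.    5.] [-21.  20. -23.   4.]
304 248 [-125.  -52.  -25.   10.] [-51.  21. -24.  10.]
312 243 [-124.  -52.  -25.   12.] [-50.  19. -25.  10.]
320 196 [-124.  -52.  -27.  -13.] [-52.  18. -27.  -4.]
328 288 [-123.  -53.  -27.   -8.] [-51.  17. -27.  -9.]
336 359 [-121.  -52.  -27.   -8.] [-52.  16. -26.  -8.]
[245.03030468 245.91697948 246.06190398 246.8553291  247.05397378
 247.40960978 247.65198008 248.06105019 248.28321884 248.36952554]
```

The tips are 160 mm ahead of the TCP when open, at x≈-10..+4 (front) and -109..-95 (rear). The knuckles sit 15 mm proud, 44 mm above the tips, so I will limit flap opening to about 0.7 rad to keep them off the plate. Descending.

>>> apply_moves(increments=[[[0,0,0.03,0,0,0,0.085],[0,0,0.06,0,0,0,0.085],[0,0,0.085,0,0,0,0.085],[0,0,0.1,0,0,0,0.085],[0,0,0.108,0,0,0,0.085],[0,0,0.108,0,0,0,0.085]]])

```text
clock: 2.45
position: [0.5481, -0.1057, 0.2968]
eef_rot: [[-0.081, -0.997, -0.0], [-0.997, 0.081, -0.0], [0.0, 0.0, -1.0]]
force: [0.7, -0.1, -0.5]
width: 0.0849
```

```bash
python3 s.py b.png
```

```text
t 2.45 box xy -52.370363371789736 -6.05459481781482 z 0.29677370187265817 toolx deg -94.65017518330953 want -94.57199274599425 tilt [-0.0001 -0.0001 -1.    ] F [ 0.6623 -0.112  -0.4917] w 0.08491055743712964
```

View pics/b.png

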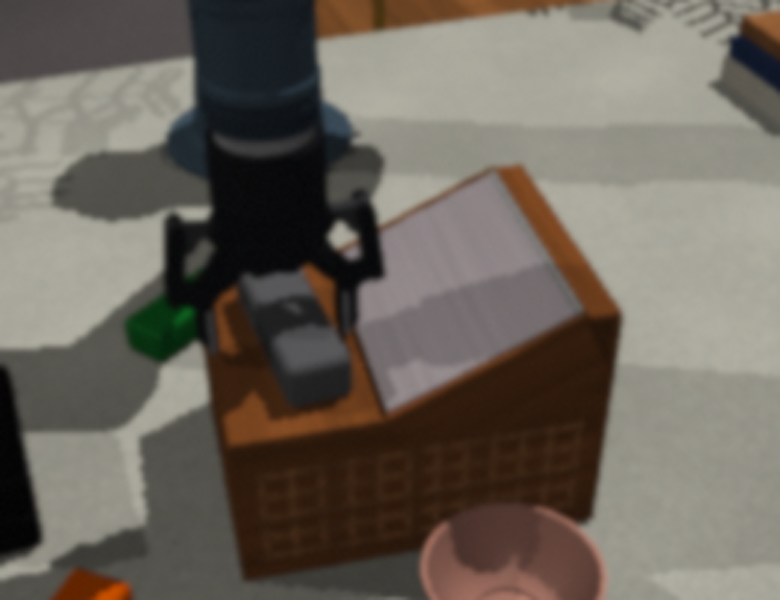

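The fingers straddle the case: rear tip at crop (205,345), front tip at (345,325) by the lip, with no contact force. Pushing in.

>>> apply_moves(increments=[[[-0.005,0,0.002,0,0,0,0.085],[-0.01,0,0.002,0,0,0,0.085],[-0.015,0,0.002,0,0,0,0.085],[-0.02,0,0.002,0,0,0,0.085],[-0.025,0,0.002,0,0,0,0.085],[-0.03,0,0.002,0,0,0,0.085],[-0.035,0,0.002,0,0,0,0.085],[-0.04,0,0.002,0,0,0,0.085],[-0.045,0,0.002,0,0,0,0.085],[-0.05,0,0.002,0,0,0,0.085]]])

```text
clock: 3.75
position: [0.5523, -0.0553, 0.2947]
eef_rot: [[-0.08, -0.997, -0.0], [-0.997, 0.08, -0.001], [0.001, 0.0, -1.0]]
force: [-0.6, -5.0, 3.0]
width: 0.0848
```

```bash
python3 s.py c.png
```

```text
t 3.75 box xy -1.7709044135215932 -6.216165708126533 z 0.2946847406284776 toolx deg -94.61686216599705 want -94.57199274599425 tilt [-0.0001 -0.0006 -1.    ] F [-0.5779 -4.9799  3.023 ] w 0.08477347054195965
```

View pics/c.png

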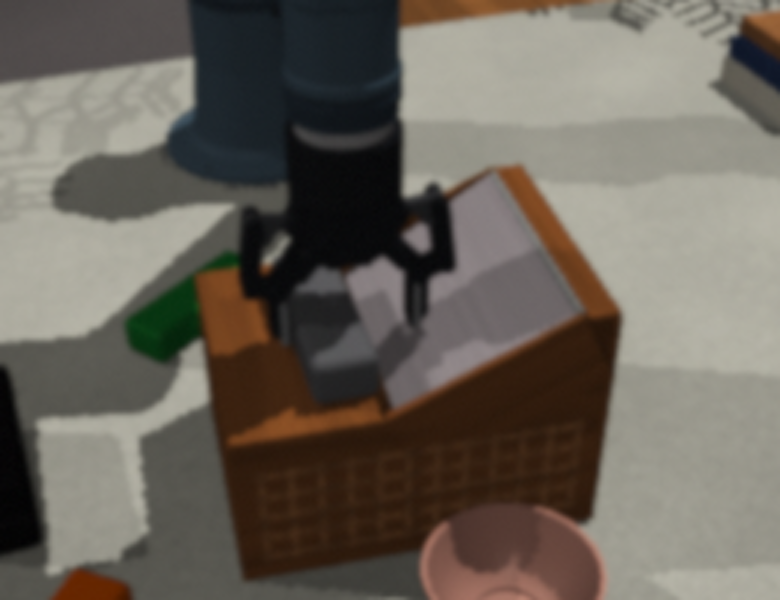

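The flap is opening under the front finger (crop 415,320) and the rear finger is at the case (285,330), at 5 N. Continuing.

>>> apply_moves(increments=[[[-0.005,0,0,0,0,0,0.085],[-0.01,0,0,0,0,0,0.085],[-0.015,0,0,0,0,0,0.085],[-0.02,0,0,0,0,0,0.085],[-0.025,0,0,0,0,0,0.085],[-0.03,0,0,0,0,0,0.085],[-0.035,0,0,0,0,0,0.085],[-0.04,0,0,0,0,0,0.085],[-0.044,0,0,0,0,0,0.085],[-0.044,0,0,0,0,0,0.085]]])

```text
clock: 5.05
position: [0.5555, -0.0119, 0.2944]
eef_rot: [[-0.081, -0.997, -0.001], [-0.997, 0.081, -0.003], [0.003, 0.001, -1.0]]
force: [-1.1, -7.6, 1.7]
width: 0.0852
```

```bash
python3 s.py d.png
```

```text
t 5.05 box xy 41.67551251159701 -6.008002849584711 z 0.29436198812701797 toolx deg -94.62293581284818 want -94.57199274599425 tilt [-0.0013 -0.0025 -1.    ] F [-1.061  -7.628   1.7266] w 0.08516671125066057
```

View pics/d.png

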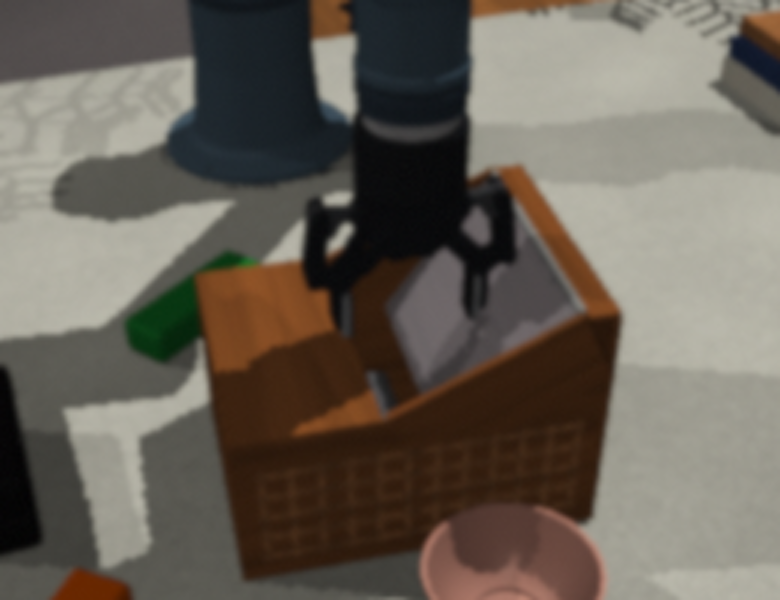

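Most of the case has gone in, but a grey bit shows at crop (380,390), right at the lip. Checking its height.

```bash
python3 - <<'E'
import numpy as np
np.set_printoptions(precision=0,suppress=True,linewidth=200)
b=np.load("b.npy")
for v in range(196,220,3): print(v,[tuple(b[v,u].round().astype(int)) for u in range(248,270,3)])
E
python3 - <<'E'
import sys; sys.path.insert(0,".")
from h import *
c=cam("top"); P=cloud(c); L=np.array([.5462,-.0530]); d=np.array([np.cos(1.491),np.sin(1.491)]); l=np.array([-d[1],d[0]])
cv2.imwrite("pics/e.png",cv2.resize(c["frame"][140:262,155:305],None,fx=4,fy=4)[:,:,::-1])
for v in range(160,250,8): print(v,[tuple((np.array([(P[v,u,:2]-L)@d,(P[v,u,:2]-L)@l,P[v,u,2]])*1000).round().astype(int)) for u in range(220,250,5)])
E
```

```text
196 [(np.int64(-2), np.int64(-24), np.int64(130)), (np.int64(30), np.int64(90), np.int64(37)), (np.int64(38), np.int64(95), np.int64(32)), (np.int64(46), np.int64(94), np.int64(31)), (np.int64(54), np.int64(94), np.int64(30)), (np.int64(61), np.int64(92), np.int64(30)), (np.int64(50), np.int64(23), np.int64(84)), (np.int64(54), np.int64(12), np.int64(92))]
199 [(np.int64(-4), np.int64(-35), np.int64(131)), (np.int64(31), np.int64(94), np.int64(24)), (np.int64(38), np.int64(94), np.int64(23)), (np.int64(46), np.int64(93), np.int64(22)), (np.int64(54), np.int64(93), np.int64(20)), (np.int64(61), np.int64(91), np.int64(21)), (np.int64(48), np.int64(16), np.int64(82)), (np.int64(53), np.int64(7), np.int64(87))]
202 [(np.int64(-6), np.int64(-44), np.int64(130)), (np.int64(30), np.int64(92), np.int64(16)), (np.int64(38), np.int64(95), np.int64(13)), (np.int64(45), np.int64(92), np.int64(13)), (np.int64(54), np.int64(93), np.int64(11)), (np.int64(61), np.int64(93), np.int64(9)), (np.int64(47), np.int64(9), np.int64(78)), (np.int64(52), np.int64(2), np.int64(83))]
205 [(np.int64(-8), np.int6
[... 4365 characters left out ...]
126), np.int64(625)), (np.int64(20), np.int64(55), np.int64(45)), (np.int64(8), np.int64(54), np.int64(39)), (np.int64(-5), np.int64(65), np.int64(132))]
240 [(np.int64(11), np.int64(138), np.int64(656)), (np.int64(7), np.int64(137), np.int64(646)), (np.int64(33), np.int64(70), np.int64(5)), (np.int64(21), np.int64(70), np.int64(6)), (np.int64(9), np.int64(69), np.int64(7)), (np.int64(-6), np.int64(82), np.int64(131))]
248 [(np.int64(11), np.int64(146), np.int64(658)), (np.int64(6), np.int64(145), np.int64(648)), (np.int64(26), np.int64(100), np.int64(125)), (np.int64(15), np.int64(100), np.int64(128)), (np.int64(5), np.int64(100), np.int64(130)), (np.int64(-6), np.int64(99), np.int64(127))]
```

View pics/e.png

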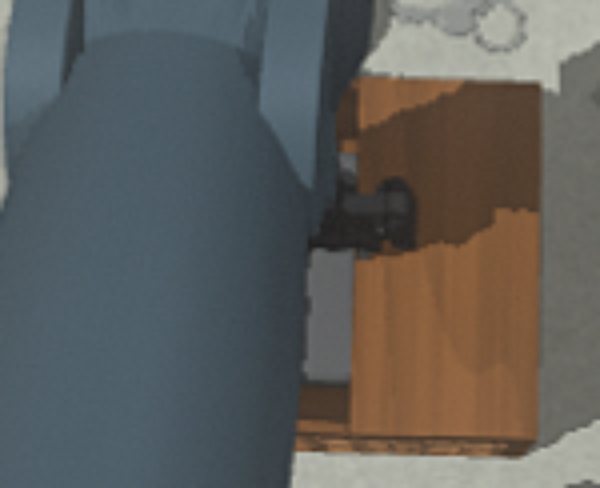

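The case top is at 40 mm, i.e. flat on the floor (6+34), so the grey bit is just the case inside the box. Coming away slowly, up and back, so the flap follows the finger shut.

>>> apply_moves(increments=[[[0.006,0,-0.006,0,0,0,0.085],[0.013,0,-0.013,0,0,0,0.085],[0.02,0,-0.02,0,0,0,0.085],[0.027,0,-0.027,0,0,0,0.085],[0.034,0,-0.034,0,0,0,0.085],[0.04,0,-0.042,0,0,0,0.085],[0.046,0,-0.055,0,0,0,0.085],[0.052,0,-0.075,0,0,0,0.085],[0.06,0,-0.1,0,0,0,0.085],[0.07,0,-0.125,0,0,0,0.085]]])

```text
clock: 6.4
position: [0.55, -0.0816, 0.421]
eef_rot: [[-0.08, -0.997, 0.0], [-0.997, 0.08, 0.0], [-0.0, -0.0, -1.0]]
force: [-0.0, -0.3, -0.1]
width: 0.0847
```

>>> apply_moves(increments=[[[0.05,0,-0.01,0,0,0,0.085],[0.1,0,-0.01,0,0,0,0.085],[0.15,0,-0.01,0,0,0,0.085],[0.2,0,-0.01,0,0,0,0.085],[0.24,0,-0.01,0,0,0,0.085],[0.24,0,-0.01,0,0,0,0.085],[0.24,0,-0.01,0,0,0,0.085]]])

```text
clock: 7.28
position: [0.5308, -0.3204, 0.4299]
eef_rot: [[-0.081, -0.997, 0.0], [-0.997, 0.081, 0.001], [-0.001, -0.0, -1.0]]
force: [-0.0, 0.6, 0.4]
width: 0.0851
```

```bash
python3 s.py; python3 - <<'E'
from h import *
c=cam("top"); P=cloud(c); s=cam("scene"); save(s,"f.png")
hsv=cv2.cvtColor(c["frame"],cv2.COLOR_RGB2HSV); z=P[...,2]
m=(hsv[...,1]<60)&(z>.128)&(z<.195); m[:140]=0;m[262:]=0;m[:,:155]=0;m[:,246:]=0
q=P[cv2.erode(m.astype(np.uint8),np.ones((3,3)))>0]; a=np.linalg.lstsq(np.c_[q[:,:2],np.ones(len(q))],q[:,2],rcond=None)[0]
print(len(q),"slope",np.arctan(np.hypot(*a[:2])))
E
```

```text
t 7.275 box xy -267.7427083980771 -5.951212909248211 z 0.42993766330908756 toolx deg -94.61816628740476 want -94.57199274599425 tilt [ 0.0001  0.0006 -1.    ] F [-0.0084  0.6226  0.423 ] w 0.08510646286989217
4952 slope 0.4285282774204219
```

View pics/f.png

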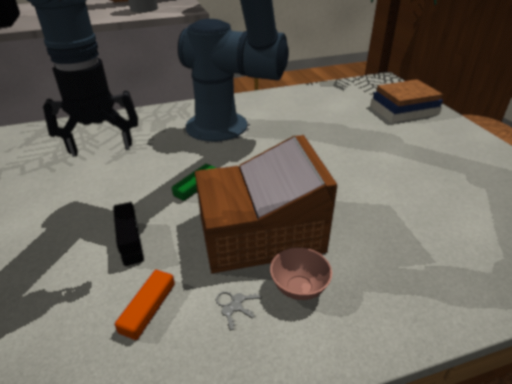

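The ledge is empty, the flap is shut (slope 0.4285, against 0.428 before), and the bystanders are in place at (127,233), (145,303), (190,183), (300,272) and (237,305). Handing in.

```bash
python3 -c "
from cell import arm
print(arm.sign_off())"
```

```text
the job is handed in; nothing more can be done
None
```

The grey case is in the return box and the flap is shut. I handed the job in at about 7.4 s.

- **How it was done:** The open gripper straddled the case. The front finger pushed the flap inward and held it while the rear finger pushed the case over the lip. The gripper then backed up and away so the flap followed it shut.
- **Case:** With the flap still open, the case's top measured about 40 mm above the console. That matches a 34 mm case lying flat on the 6 mm floor.
- **Flap:** Its slope after closing was 0.4285 rad, against 0.428 rad before the push.
- **Force:** The wrist force read at the end of each move was at most about 8 N. The arm ended clear of everything, reading under 1 N.
- **Other things:** In the before and after pictures, the bowl, keys, black stack, and orange and green cases look unmoved. I compared them by eye only and did not measure them.

No check failed or disagreed.

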